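# Face the gas nozzle to its mark, shut the valve, open it two turns

### The job

Turn the swivel outlet nozzle by its flat key until it faces straight at the raised index mark on its flange. Then close the crank-handled wheel valve (clockwise seen from above) fully to its stop, back it off exactly two full turns, and finish still gripping the crank handle there, without letting go. Leave the jar, the wrench and the dish alone.

Things in the scene. Friction and masses are not known exactly. Their poses are not given: they have to be found in the camera images.
- nozzle (a joint): turn of the swivel nozzle about its vertical axis, rad: 0 = nozzle faces the index mark, positive = counter-clockwise seen from above; stops at -1.7 and 1.7; starts between -1.3 and -0.5. Stays where it is left; about 0.08 N m to turn
- key_mid (a point): centre of the grey flat key standing on top of the steel nozzle body, on its vertical turning axis: upright bar 46 mm long (along the nozzle), 12 mm thick, its free part 46 mm high, reaching 22 mm above this point and 24 mm below it to the nozzle body (a disc of radius 16 mm). Its x axis points along the nozzle, y across the key, z up. It is turned by pinching the 12 mm thickness from above. This point is 112 mm above the bench
- nozzle_tip (a point): centre of the mouth of the steel barbed nozzle, 60 mm out from the turning axis, 69 mm above the bench; the tube is 13 mm thick (17 mm at its barbs)
- index_mark (a point): the black raised rib, 18 mm long radially, 6 mm wide, on the round aluminium flange (radius 72 mm, 8 mm high) under the nozzle; the point is the middle of its top, 61 mm from the nozzle's turning axis. The frame is the fixed flange's: x points from the axis outward through the mark
- wheel (a joint): opening of the valve wheel, rad: 0 = closed at the stop (rigid), grows as it opens, counter-clockwise seen from above; one turn = 6.283, two turns = 12.566; far stop at 25.1; starts between 1.5 and 5.0. Stays where it is left; about 0.08 N m to turn (1.5 N at the crank handle)
- hub (a point): centre of the aluminium three-spoke handwheel (rim radius 55 mm to its centre line, rim 12 mm thick), on its vertical turning axis at mid-rim height, 92 mm above the bench; the wheel does not rise as it turns; the hub's top is 8 mm above this point. Its x axis points to the crank handle and turns with the wheel
- grip_mid (a point): centre of the black upright crank handle on the wheel's rim: cylinder 20 mm in diameter, 46 mm high (23 mm above and below this point), 55 mm from the wheel's axis; this point is 123 mm above the bench, the rim's top 25 mm below it. The handle revolves on its own vertical pin (0.02 N m), so a gripper holding it from above can carry it round in a circle without turning; closing the fingers along the tangent of the wheel centres it surest
- crank_grip: the same crank handle; origin at the centre of its underside, 23 mm below grip_mid
- jar_mid (a point): bystander: amber jar, 56 mm in diameter, 75 mm high; the point is half-way up
- wrench_grip (a point): bystander: steel wrench, 160 mm long, lying on the bench; point on its handle
- dish_rim (a point): bystander: white bowl, 90 mm across, 35 mm high; the point is the centre of its mouth
Not all that is in view belongs to the job. What is shaped like the part that bears nozzle but green or turquoise is not meant.

How it is judged:
By the outcome, as a careful person would: the job done as asked, in the order asked, and still so for the second after the job is handed in, while the arm keeps its last pose, push and grip.
It also fails if it takes over 66 s, if anything falls off the work surface, if the arm or the gripper's body presses on something with over 40 N, if the wrist force passes 120 N, or if a joint passes its speed limit or range.

### The arm

A 6-joint arm with a two-finger parallel gripper is mounted at the origin on the work surface. World frame = base frame: x ahead of the robot, y to its left, z up, the work surface at z = 0. Lengths are in mm, angles in rad, forces in N, time in s.
With the tool pointing down it reaches from about 400 to 925 mm from the base axis. Payload 12.5 kg.
Tool frame: the origin (TCP) lies at the very end of the fingers, on their centre line; the grasp point (between the pads) lies 19 mm behind it; x points along the fingers, y is the direction in which the jaws open and shut, and the axes are right-handed (so a half turn about x gives the same grasp; the last joint's range is limited). The gripper opens to 95 mm and grips with 3 to 60 N. Pads are 20 mm wide; open, the fingers measure 119 mm over their backs; the gripper's body (75 mm by 180 mm) begins 59 mm behind the grasp point.
Start: joints at [1.02, 0.491, 1.559, -0, 1.092, -0.106], TCP at [268.91, 564.211, 214.661] pointing down, gripper open.
Joint ranges: [-3.1, 3.1], [-0.84, 2.19], [0.05, 2.79], [-1.13, 4.28], [0.06, 2.93], [-2.69, 2.69]. Speed limits (rad/s): [2.22, 2.22, 2.79, 3.14, 3.14, 3.14].

### API

Orientations are given as [roll, pitch, yaw] about the fixed x, y, z axes, in that order (R = Rz(yaw) Ry(pitch) Rx(roll)).
In Python, from cell import * gives the robot as it stands.
- The arm moves only by the tool step_arm, never from a script. Its argument "steps" is a list of rows, each a list of 4 numbers: the shift along the tool's x, y, z in units of 50 mm (1.0 is 50 mm), then the turn about the tool's x in units of 8 degrees (1.0 is 8 degrees). A call has 1 to 20 rows; each row shifts and turns the commanded pose from where the row before left it, along the tool's axes as they then stand; what a row does not reach is not made up. A row lasts 1/8 s, in which the tool goes at most 62.5 mm and 10.7 degrees, less where a joint would pass 70% of its speed; a pose out of reach is approached as far as the arm can. A call is refused whole if a number of a shift passes 1 or a number of a turn 1, either way. A call with a gripper value outside its range is refused whole. "jaw" is the closure, from 0 (fully open) to 1 (shut), set as the call begins (left out, the last holds). The fingers move at their own pace and stop on an object; the grip force is fixed at half the most. Time passes only in rows, so rows that do not move let the fingers close. It gives the time, the measured TCP pose, the force and the opening at its end, in the units of the state.
- state(): the state, without advancing time (a new reading comes with each control period).
- read_camera(name): name is "scene" or "top"; returns the picture (420x560x3 uint8, red, green, blue); there is no depth.
- camera_info(name): a dict with "mtx" (3x3 intrinsics, pixels), "eye" and "attitude" of the camera in the world. Camera axes: x right, y down, z forward; pixel columns grow to the right and rows downward; lengths in mm; the calibration is good to about 2 mm. A picture is of the moment at which its call begins. camera_info takes no time and is no camera call.
- job_done(): hands the job in, once; it reports no verdict.
The state is a dict: "t": time; "joints": joint angles; "qvel": joint speeds; "tau": joint torques, N m; "eef_pos": TCP position; "tcp_rot": TCP orientation; "ft_force": force on the tool from outside, world axes, zero at the start; "moment": the same for the moment, N m; "opening": opening from 0.0 (shut) to 1.0 (fully open).
Only numpy, scipy, OpenCV 4.12 (cv2) and the standard library are available. Lean on these libraries where they do the work, as an engineer would, in place of code of your own. Each camera call takes 0.05 s, during which the arm holds its last target.

## Working session

There is one attempt and no reset: what is moved stays moved. The work goes in short steps, Python scripts to look and compute and a tool call to move; the robot and the scene stay as the last step left them, time stands still between calls to the robot, and variables do not carry over. Pictures are saved under pics/ and viewed, and the job is handed in when it is done.

Besides the shell and the picture viewer there is one more tool, called by a JSON object that holds its "fn" and its "kwargs". step_arm: Moves the arm, as the interface text tells. Its arguments: {"type":"object","properties":{"steps":{"type":"array","items":{"type":"array","items":{"type":"number"}}},"jaw":{"type":"number"}},"required":["steps"]}

```bash
mkdir -p pics; ls; python3 - <<'E'
from cell import *
import cv2
print(state())
for n in ("scene","top"):
    i=camera_info(n);print(n,i)
    cv2.imwrite(f"pics/{n}0.png",cv2.cvtColor(read_camera(n),cv2.COLOR_RGB2BGR))
E
```

```text
pics
{'t': 0.0, 'joints': array([ 1.02036994e+00,  4.91577460e-01,  1.55946706e+00, -2.09691324e-06,
        1.09171275e+00, -1.05587502e-01]), 'qvel': array([ 0.00034253, -0.00029593, -0.00079029,  0.00027598, -0.00031911,
       -0.00116225]), 'tau': array([-1.09348235e-03, -6.12649941e+01, -2.58178103e+01,  6.92166318e-02,
        4.83726931e-02, -1.63864297e-04]), 'eef_pos': array([268.78353192, 563.96851814, 214.04456948]), 'tcp_rot': array([-1.67478699,  1.56963171, -2.11962491]), 'ft_force': array([-0.11371707, -0.46981377, -0.27341083]), 'moment': array([ 0.0303439 , -0.04139292,  0.00286353]), 'opening': 1.0001484914581815}
scene {'mtx': array([[470.89535566,   0.        , 276.39596894],
       [  0.        , 470.89535566, 203.42655089],
       [  0.        ,   0.        ,   1.        ]]), 'eye': array([1224.16713799, -255.62056133,  710.96910722]), 'attitude': array([-2.28713337,  0.00617767,  1.13319781])}
top {'mtx': array([[402.34340324,   0.        , 275.03019806],
       [  0.        , 402.34340324, 204.31533209],
       [  0.        ,   0.        ,   1.        ]]), 'eye': array([484.9487111 ,  65.34649018, 952.03034136]), 'attitude': array([-3.02211291, -0.0078115 , -1.5515888 ])}
```

View pics/scene0.png

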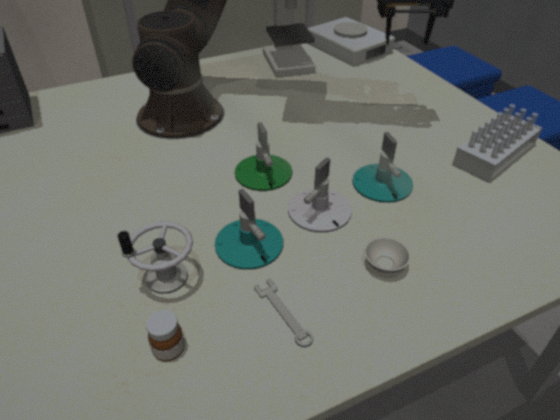

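View pics/top0.png

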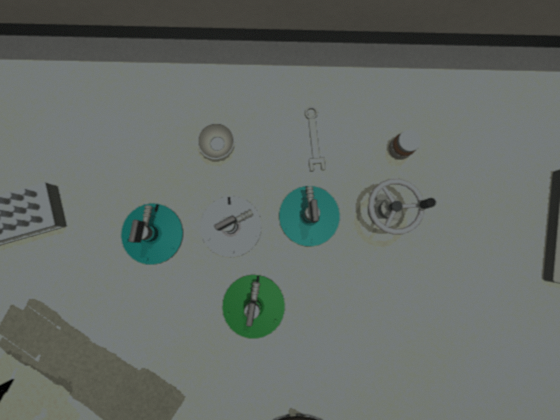

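The top view shows the aluminium-flange nozzle near (231,226), with its mark at (229,200). The wheel is near (397,207), with its black handle at (428,204). I'll zoom in next.

```bash
cat > h.py <<'E'
import numpy as np,cv2
from scipy.spatial.transform import Rotation as R
from cell import *
def cam(n):
    i=camera_info(n);return i["mtx"],np.array(i["eye"]),R.from_euler('xyz',i["attitude"]).as_matrix()
def ray(n,u,v):
    K,e,A=cam(n);d=A@np.linalg.solve(K,[u,v,1.]);return e,d/np.linalg.norm(d)
def onz(n,u,v,z):
    e,d=ray(n,u,v);return e+d*(z-e[2])/d[2]
def proj(n,p):
    K,e,A=cam(n);q=K@(A.T@(np.array(p)-e));return q[:2]/q[2]
def tri(uv1,uv2):
    e1,d1=ray("scene",*uv1);e2,d2=ray("top",*uv2)
    s=np.linalg.lstsq(np.c_[d1,-d2],e2-e1,rcond=None)[0]
    a=e1+s[0]*d1;b=e2+s[1]*d2;return (a+b)/2,np.linalg.norm(a-b)
def crop(img,x0,y0,w,h,k,fn):
    c=img[y0:y0+h,x0:x0+w];cv2.imwrite(fn,cv2.resize(c,None,fx=k,fy=k,interpolation=cv2.INTER_CUBIC))
def grab(n):return cv2.cvtColor(read_camera(n),cv2.COLOR_RGB2BGR)
E
python3 - <<'E'
from h import *
t=cv2.imread("pics/top0.png");s=cv2.imread("pics/scene0.png")
a=[cv2.resize(t[185:265,190:270],None,fx=5,fy=5,interpolation=2),cv2.resize(t[165:245,360:440],None,fx=5,fy=5,interpolation=2)]
cv2.imwrite("pics/z1.png",np.hstack(a))
a=[cv2.resize(s[150:240,280:360],None,fx=5,fy=5,interpolation=2),cv2.resize(s[215:305,115:195],None,fx=5,fy=5,interpolation=2)]
cv2.imwrite("pics/z2.png",np.hstack(a))
E
```

```text
(no output)
```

View pics/z1.png

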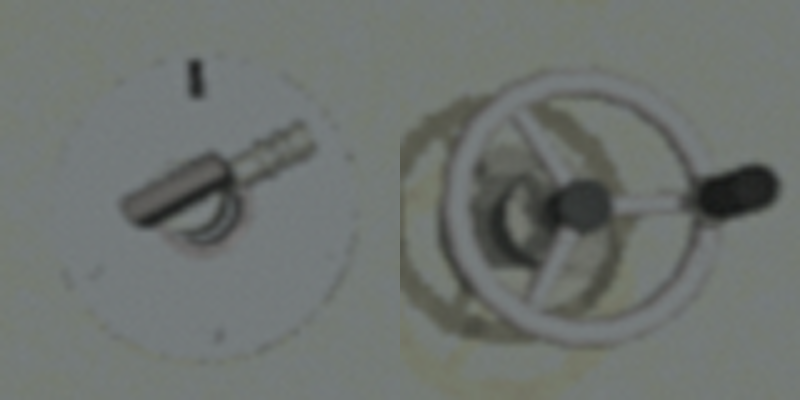

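View pics/z2.png

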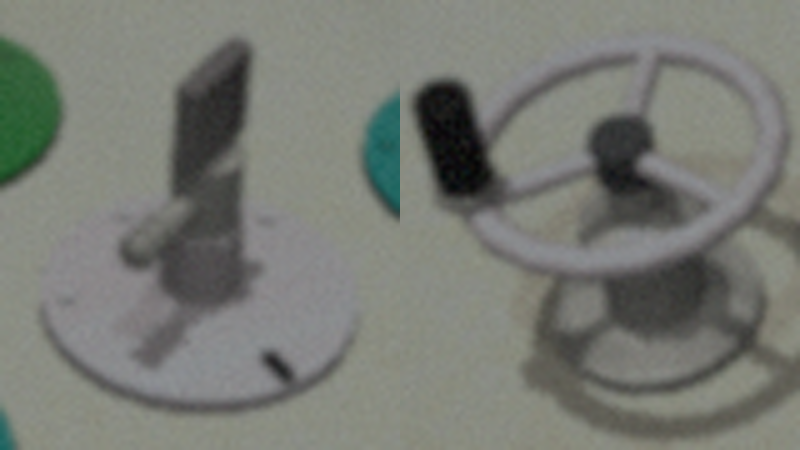

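```bash
python3 - <<'E'
from h import *
def Z(x,y,x0,y0):return x0+(x+.5)/5-.5,y0+(y+.5)/5-.5
t=cv2.imread("pics/top0.png");g=t.astype(int).sum(2)
# flange: contour by colour saturation vs bench
hsv=cv2.cvtColor(cv2.GaussianBlur(t,(3,3),0),cv2.COLOR_BGR2LAB).astype(int)
roi=hsv[185:265,190:270]
print("bench lab",hsv[190,195],"flange",hsv[245,235],hsv[215,215])
m=((roi[...,2]<130)&(roi[...,0]>0)).astype(np.uint8)
m=cv2.morphologyEx(m,cv2.MORPH_OPEN,np.ones((3,3)))
c=max(cv2.findContours(m,0,1)[0],key=cv2.contourArea);h=cv2.convexHull(c)
e=cv2.fitEllipse(h);print("ellipse",e)
cx,cy=e[0][0]+190,e[0][1]+185
print("flange c",onz("top",cx,cy,8), "edge r",[np.linalg.norm((onz("top",cx+e[1][0]/2,cy,8)-onz("top",cx,cy,8)))])
# mark
mm=g[190:212,222:238]; w=np.clip(mm.max()*.6-mm,0,None);w[18:]=0
ys,xs=np.mgrid[190:212,222:238];mu,mv=(w*xs).sum()/w.sum(),(w*ys).sum()/w.sum()
print("mark px",mu,mv)
for z in(8,10,12):print("mark",onz("top",mu,mv,z))
# manual
print("tip (69)",onz("top",*Z(308,137,190,185),69))
for p in((125,208),(225,170),(148,224),(213,157)):print("keytop",onz("top",*Z(*p,190,185),134))
A,B=Z(180,98,280,150),None
# grip: dark mask
for n,(x0,x1,y0,y1) in dict(top=(415,440,192,214),scene=(112,136,225,258)).items():
    gg=cv2.imread(f"pics/{n}0.png").astype(int).sum(2)[y0:y1,x0:x1]
    k=gg<120;ys,xs=np.nonzero(k);print(n,k.sum(),xs.mean()+x0,ys.mean()+y0,gg.min())
    if n=="top":ut=(xs.mean()+x0,ys.mean()+y0)
    else:us=(xs.mean()+x0,ys.mean()+y0)
print("grip tri",tri(us,ut),"on123",onz("top",*ut,123),onz("scene",*us,123))
# hub
print("hub top z100",onz("top",*Z(582,203,280,165),100),onz("scene",*Z(620-400,137,115,215),100))
E
```

```text
bench lab [129 124 132] flange [130 126 127] [130 126 127]
ellipse ((43.82757568359375, 47.52760314941406), (79.34022521972656, 93.12019348144531), 113.61907196044922)
flange c [529.93624063 155.33779189   8.        ] edge r [np.float64(92.89363393930135)]
mark px 228.63387622149838 200.09055374592836
mark [606.25325004 170.00935736   8.        ]
mark [605.99625715 169.78762112  10.        ]
mark [605.73926427 169.56588489  12.        ]
tip (69) [572.95673394 112.68198199  69.        ]
keytop [536.00421179 182.76582029 134.        ]
keytop [552.29364357 142.64430218 134.        ]
keytop [529.69011916 173.19729543 134.        ]
keytop [557.51109479 147.69899934 134.        ]
top 100 426.8 203.06 72
scene 203 125.22660098522168 242.8177339901478 22
grip tri (array([ 593.46832462, -254.51448797,  124.19184951]), np.float64(0.3325509173621248)) on123 [ 593.58280266 -255.14564365  123.        ] [ 592.2916086  -254.36166317  123.        ]
hub top z100 [ 590.65289196 -197.90029298  100.        ] [ 591.49489517 -199.18130564  100.        ]
```

```bash
python3 - <<'E'
from h import *
def Z(x,y,x0,y0):return x0+(x+.5)/5-.5,y0+(y+.5)/5-.5
t=cv2.imread("pics/top0.png")
lab=cv2.cvtColor(cv2.GaussianBlur(t,(5,5),0),cv2.COLOR_BGR2LAB).astype(int)
for thr in(128,129,130):
    m=(lab[180:270,185:275,2]<=thr).astype(np.uint8)
    m=cv2.morphologyEx(m,cv2.MORPH_OPEN,np.ones((7,7)))
    n,l,st,ce=cv2.connectedComponentsWithStats(m);k=l[60,50]
    c=max(cv2.findContours((l==k).astype(np.uint8),0,1)[0],key=cv2.contourArea);e=cv2.fitEllipse(cv2.convexHull(c))
    cx,cy=e[0][0]+185,e[0][1]+180
    print(thr,e[1],(cx,cy),onz("top",cx,cy,8))
cm=onz("top",*Z(207,209,190,185),8);print("manual",cm)
print("edges",[onz("top",*Z(*p,190,185),8)[:2] for p in((57,209),(357,209),(207,57),(207,362))])
mk=onz("top",228.634,200.09,9);print("mark r",np.linalg.norm((mk-cm)[:2]),np.arctan2(*(mk-cm)[1::-1]))
print("axis top134 proj zoom",[(proj("top",[cm[0],cm[1],z])-[190,185])*5 for z in(88,134)])
# wheel rim ellipse
print("keytop guess",onz("top",*Z(172,183,190,185),134))
s=cv2.imread("pics/scene0.png")
cv2.imwrite("pics/z3.png",np.hstack([cv2.resize(cv2.convertScaleAbs(t[205:240,210:260],alpha=1.8),(600,420),interpolation=2)]))
cv2.imwrite("pics/z4.png",cv2.resize(cv2.convertScaleAbs(s[150:220,290:350],alpha=1.8),(480,560),interpolation=2))
E
```

```text
128 (60.9664306640625, 62.58546447753906) (230.21260452270508, 226.1704216003418) [544.65888771 164.27771771   8.        ]
129 (70.27758026123047, 106.02381896972656) (243.2872543334961, 233.07883834838867) [529.08123064 133.16685039   8.        ]
130 (95.26089477539062, 134.50489807128906) (231.08692169189453, 244.0424346923828) [502.98456105 160.88446058   8.        ]
manual [544.15662332 162.41507867   8.        ]
edges [array([542.77138278, 232.67567602]), array([545.54347807,  92.07260731]), array([616.12644751, 164.73620656]), array([473.01036425, 160.1205119 ])]
mark r 62.419636212775664 0.12017378677490385
axis top134 proj zoom [array([186.22485401, 194.95454794]), array([173.77956973, 186.97010536])]
keytop guess [546.55983037 164.0350002  134.        ]
```

View pics/z3.png

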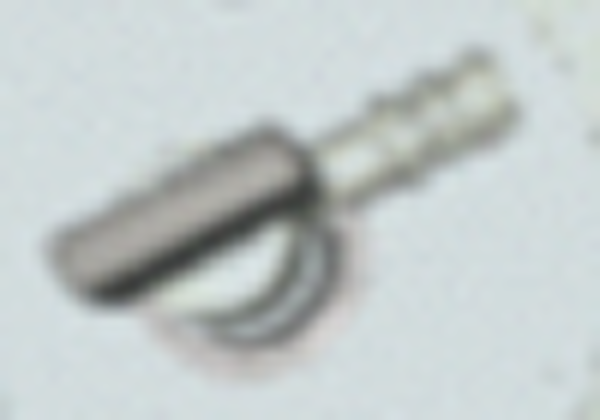

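View pics/z4.png

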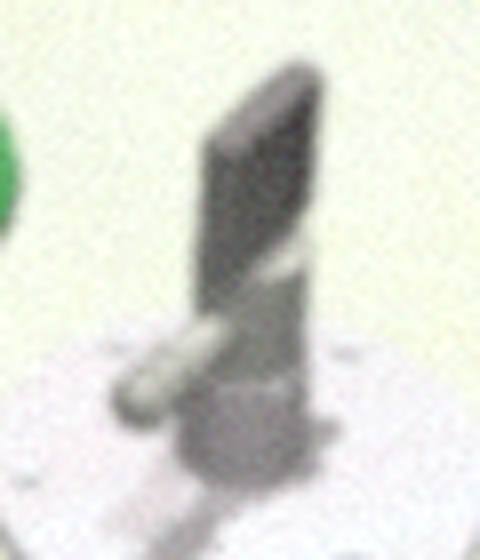

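```bash
cat >> h.py <<'E'
def pose():
    s=state();return np.array(s["eef_pos"]),R.from_euler('xyz',s["tcp_rot"]).as_matrix(),s
def show():
    p,M,s=pose()
    print("t",round(s["t"],2),"p",p.round(1),"x",M[:,0].round(3),"y",M[:,1].round(3),"yawY",round(np.degrees(np.arctan2(M[1,1],M[0,1])),2),"F",s["ft_force"].round(1),"M",s["moment"].round(2),"open",round(s["opening"],3),"j",s["joints"].round(2))
def to(target):
    p,M,s=pose();d=M.T@(np.array(target)-p);print("tool units",(d/50).round(3))
E
python3 - <<'E'
from h import *
def Z3(x,y):return 210+(x+.5)/12-.5,205+(y+.5)/12-.5
def Z4(x,y):return 290+(x+.5)/8-.5,150+(y+.5)/8-.5
show()
C=np.array([544.8,163.4])
a=onz("top",*Z3(75,270),134);b=onz("top",*Z3(290,160),134);d=b-a
print("key len",np.linalg.norm(d),"mid",(a+b)/2,"ang",np.arctan2(d[1],d[0]))
a=onz("scene",*Z4(218,150),134);b=onz("scene",*Z4(310,75),134);print("scene key top",a,b)
s=cv2.imread("pics/scene0.png");g=s.astype(int).sum(2)[215:232,328:346];print("scene mark")
w=np.clip(230-g,0,None);ys,xs=np.mgrid[215:232,328:346];u,v=(w*xs).sum()/w.sum(),(w*ys).sum()/w.sum()
print(u,v,onz("scene",u,v,9),(g<230).sum(),tri((u,v),(228.634,200.09)))
# flange center via scene
lab=cv2.cvtColor(cv2.GaussianBlur(s,(3,3),0),cv2.COLOR_BGR2LAB).astype(int)
print(lab[215,300],lab[240,330])
for thr in(128,129,130):
    m=(lab[:,:,2]<=thr).astype(np.uint8);m[:180]=0;m[:, :285]=0;m[:,355:]=0;m[232:]=0
    m=cv2.morphologyEx(m,cv2.MORPH_OPEN,np.ones((3,3)))
    n,l,st,ce=cv2.connectedComponentsWithStats(m);k=l[215,310];
    print(k,st[k])
E
```

```text
t 0.1 p [268.8 564.  214.2] x [-0.    -0.001 -1.   ] y [ 0.43   0.903 -0.001] yawY 64.52 F [ 0.6 -0.4  0.3] M [-0.02 -0.01 -0.07] open 1.002 j [ 1.02  0.49  1.56 -0.    1.09 -0.11]
key len 40.69830487532829 mid [544.04021985 162.3952071  134.        ] ang -1.0740065438570656
scene key top [559.05997494 142.60003083 134.        ] [540.75978078 180.01488886 134.        ]
scene mark
335.1500600240096 222.91956782713086 [604.92274044 169.73230112   9.        ] 15 (array([605.85286251, 169.49082803,   9.94093793]), np.float64(0.6702664064320645))
[147 128 127] [147 125 132]
1 [ 289  190   62   42 1849]
2 [ 288  190   64   42 2032]
1 [ 288  180   64   52 2298]
```

{"fn": "step_arm", "kwargs": {"steps": [[0,0,0,0.9],[0,0,0,0.9],[0,0,0,0.9],[0,0,0,0.9],[0,0,0,0.88]], "jaw": 0.3}}

```text
t: 0.72
eef_pos: [268.8, 564.1, 214.3]
tcp_rot: [-1.082, 1.57, -2.156]
ft_force: [0.7, 0.5, 0.7]
opening: 0.7
```

```bash
python3 - <<'E'
from h import *
show();to([544.5,163.1,214])
E
```

```text
t 0.72 p [268.8 564.1 214.3] x [-0. -0. -1.] y [ 0.879  0.476 -0.001] yawY 28.44 F [0.7 0.5 0.7] M [-0.06  0.04 -0.02] open 0.7 j [1.02 0.49 1.56 0.   1.09 0.52]
tool units [8.000e-03 1.029e+00 9.678e+00]
```

{"fn": "step_arm", "kwargs": {"steps": [[0,0.08,0.75,0],[0,0.08,0.75,0],[0,0.08,0.75,0],[0,0.08,0.75,0],[0,0.08,0.75,0],[0,0.08,0.75,0],[0,0.08,0.75,0],[0,0.08,0.75,0],[0,0.08,0.75,0],[0,0.08,0.75,0],[0,0.08,0.75,0],[0,0.08,0.75,0],[0,0.07,0.68,0],[0,0,0,0],[0,0,0,0]]}}

```text
t: 2.6
eef_pos: [545.9, 164.5, 214.4]
tcp_rot: [-2.206, 1.57, 3.006]
ft_force: [-0.8, -0.0, -0.1]
opening: 0.7
```

```bash
python3 - <<'E'
from h import *
show();to([544.5,163.1,97])
E
```

```text
t 2.6 p [545.9 164.5 214.4] x [-0.001  0.    -1.   ] y [ 0.877  0.48  -0.001] yawY 28.66 F [-0.8 -0.  -0.1] M [-0.08  0.04 -0.01] open 0.7 j [ 0.18  0.41  1.7   0.    1.03 -0.32]
tool units [ 2.348 -0.037  0.012]
```

{"fn": "step_arm", "kwargs": {"steps": [[0.5,-0.04,0.01,0],[0.5,0,0,0],[0.5,0,0,0],[0.4,0,0,0],[0.25,0,0,0],[0.2,0,0,0],[0,0,0,0]]}}

```text
t: 3.48
eef_pos: [544.6, 163.1, 96.9]
tcp_rot: [-2.017, 1.57, -3.087]
ft_force: [0.1, -0.5, 0.8]
opening: 0.7
```

{"fn": "step_arm", "kwargs": {"steps": [[0,0,0,0],[0,0,0,0],[0,0,0,0],[0,0,0,0],[0,0,0,0],[0,0,0,0],[0,0,0,0],[0,0,0,0]], "jaw": 1}}

```text
t: 4.47
eef_pos: [545.4, 163.2, 97.2]
tcp_rot: [1.44, 1.569, 0.37]
ft_force: [4.7, 2.7, -2.2]
opening: 0.121
```

```bash
python3 - <<'E'
from h import *
show()
t=grab("top");s=grab("scene");cv2.imwrite("pics/t1.png",np.hstack([cv2.resize(t[175:275,180:280],None,fx=4,fy=4,interpolation=2),cv2.resize(s[130:230,270:370],None,fx=4,fy=4,interpolation=2)]))
E
```

```text
t 4.47 p [545.4 163.2  97.2] x [ 0.001  0.001 -1.   ] y [0.877 0.48  0.001] yawY 28.67 F [ 4.7  2.7 -2.2] M [ 0.31 -0.49 -0.04] open 0.121 j [ 0.17  0.56  1.82  0.    0.77 -0.33]
```

View pics/t1.png

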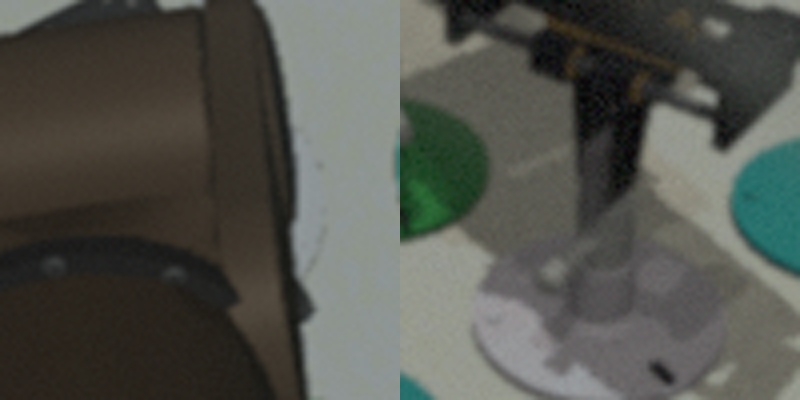

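{"fn": "step_arm", "kwargs": {"steps": [[0,0.016,0,0],[0,0,0,0],[0,0,0,0]]}}

```text
t: 4.95
eef_pos: [545.5, 163.2, 97.2]
tcp_rot: [-1.57, 1.571, -2.641]
ft_force: [1.0, -1.0, 0.4]
opening: 0.126
```

```bash
python3 - <<'E'
from h import *
show()
E
```

```text
t 4.95 p [545.5 163.2  97.2] x [-0. -0. -1.] y [ 0.877  0.48  -0.   ] yawY 28.67 F [ 1.  -1.   0.4] M [-0.15 -0.09 -0.04] open 0.126 j [ 0.17  0.56  1.81 -0.    0.77 -0.33]
```

{"fn": "step_arm", "kwargs": {"steps": [[0,0,0,-0.5],[0,0,0,-0.5],[0,0,0,-0.5],[0,0,0,-0.5],[0,0,0,-0.5],[0,0,0,-0.5],[0,0,0,-0.5],[0,0,0,-0.5],[0,0,0,0]]}}

```text
t: 6.08
eef_pos: [546.0, 163.7, 97.2]
tcp_rot: [1.043, 1.569, 0.532]
ft_force: [3.7, 3.5, -1.9]
opening: 0.125
```

```bash
python3 - <<'E'
from h import *
show()
E
```

```text
t 6.08 p [546.  163.7  97.2] x [ 0.001  0.001 -1.   ] y [0.489 0.872 0.001] yawY 60.74 F [ 3.7  3.5 -1.9] M [ 0.54 -0.44  0.07] open 0.125 j [ 0.18  0.56  1.81  0.    0.77 -0.89]
```

{"fn": "step_arm", "kwargs": {"steps": [[0,0.016,0,-0.5],[0,0,0,-0.5],[0,0,0,-0.5],[0,0,0,-0.5],[0,0,0,-0.5],[0,0,0,-0.5],[0,0,0,-0.5],[0,0,0,-0.5],[0,0,0,-0.3],[0,0,0,0],[0,0,0,0]]}}

```text
t: 7.45
eef_pos: [546.2, 164.5, 97.2]
tcp_rot: [0.643, 1.57, 0.732]
ft_force: [2.8, 3.2, -1.8]
opening: 0.125
```

```bash
python3 - <<'E'
from h import *
show()
E
```

```text
t 7.45 p [546.2 164.5  97.2] x [ 0.001  0.001 -1.   ] y [-0.088  0.996  0.001] yawY 95.07 F [ 2.8  3.2 -1.8] M [ 0.73 -0.36  0.02] open 0.125 j [ 0.18  0.56  1.81  0.    0.77 -1.48]
```

{"fn": "step_arm", "kwargs": {"steps": [[0,0.01,0,0],[0,0,0,0]]}}

```text
t: 7.7
eef_pos: [546.1, 164.5, 97.2]
tcp_rot: [0.129, 1.57, 0.218]
ft_force: [3.3, 2.2, -1.7]
opening: 0.123
```

{"fn": "step_arm", "kwargs": {"steps": [[0,0,0,0],[0,0,0,0],[0,0,0,0],[0,0,0,0],[-0.3,0,0,0],[-0.6,0,0,0],[-0.8,0,0,0],[-0.8,0,0,0],[0,0,0,0]], "jaw": 0.5}}

```text
t: 8.82
eef_pos: [546.9, 164.7, 226.0]
tcp_rot: [0.101, 1.565, 0.189]
ft_force: [-0.1, -0.3, -0.8]
opening: 0.499
```

```bash
python3 - <<'E'
from h import *
show();to([592,-198,215])
E
```

```text
t 8.82 p [546.9 164.7 226. ] x [ 0.006  0.001 -1.   ] y [-0.089  0.996  0.001] yawY 95.08 F [-0.1 -0.3 -0.8] M [ 0.07 -0.02  0.01] open 0.499 j [ 0.18  0.4   1.68  0.    1.05 -1.48]
tool units [ 0.217 -7.306  0.255]
```

{"fn": "step_arm", "kwargs": {"steps": [[0,-0.7,0.02,0],[0,-0.7,0.02,0],[0,-0.7,0.02,0],[0,-0.7,0.02,0],[0,-0.7,0.02,0],[0,-0.7,0.02,0],[0,-0.7,0.01,0],[0,-0.7,0.01,0],[0,-0.7,0.01,0],[0,-0.7,0.01,0],[0,-0.7,0.01,0],[0,-0.73,0.01,0],[0,0,0,0.9],[0,0,0,0.9],[0,0,0,0.9],[0,0,0,0.9],[0,0,0,0.9],[0,0,0,0.9],[0,0,0,0.9],[0,0,0,0.9]]}}

```text
t: 11.32
eef_pos: [591.8, -254.4, 221.6]
tcp_rot: [-2.8, 1.57, 2.562]
ft_force: [0.5, 0.0, -0.2]
opening: 0.498
```

{"fn": "step_arm", "kwargs": {"steps": [[0,0,0,0.9],[0,0,0,0.9],[0,0,0,0.9],[0,0,0,0.9],[0,0,0,0.9],[0,0,0,0.2],[0,0,0,0]]}}

```text
t: 12.2
eef_pos: [592.0, -254.5, 221.9]
tcp_rot: [-2.303, 1.57, 2.409]
ft_force: [0.1, -0.7, 0.1]
opening: 0.499
```

```bash
python3 - <<'E'
from h import *
show();to([593.5,-254.5,108])
t=grab("top");s=grab("scene");cv2.imwrite("pics/top2.png",t);cv2.imwrite("pics/scene2.png",s)
cv2.imwrite("pics/t2.png",np.hstack([cv2.resize(t[190:260,195:265],None,fx=5.7,fy=5.7,interpolation=2),cv2.resize(s[150:220+20,280:370],(400,400),interpolation=2)]))
E
```

```text
t 12.2 p [ 592.  -254.5  221.9] x [-0.  0. -1.] y [ 1. -0. -0.] yawY -0.01 F [ 0.1 -0.7  0.1] M [-0.08  0.07  0.03] open 0.499 j [-0.51  0.51  1.5   0.    1.13 -0.51]
tool units [2.278e+00 3.100e-02 1.000e-03]Traceback (most recent call last):
  File "<stdin>", line 4, in <module>
    return _nx.concatenate(arrs, 1, dtype=dtype, casting=casting)
           ~~~~~~~~~~~~~~~^^^^^^^^^^^^^^^^^^^^^^^^^^^^^^^^^^^^^^^
ValueError: all the input array dimensions except for the concatenation axis must match exactly, but along dimension 0, the array at index 0 has size 399 and the array at index 1 has size 400
```

View pics/scene2.png

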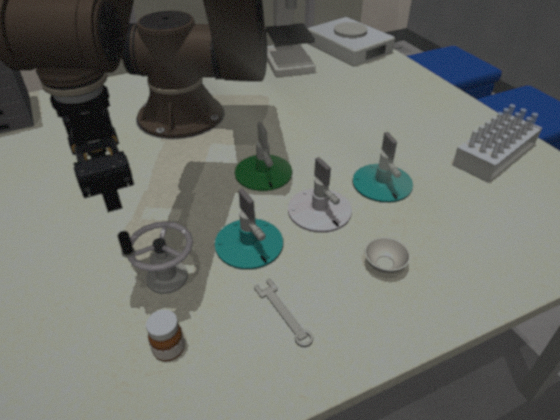

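```bash
python3 - <<'E'
from h import *
t=cv2.imread("pics/top2.png")
cv2.imwrite("pics/t2.png",cv2.resize(cv2.convertScaleAbs(t[190:250,200:260],alpha=1.6),(600,600),interpolation=2))
cv2.imwrite("pics/t3.png",cv2.resize(cv2.convertScaleAbs(cv2.imread("pics/scene2.png")[150:240,280:370],alpha=1.6),(600,600),interpolation=2))
E
```

```text
(no output)
```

View pics/t2.png

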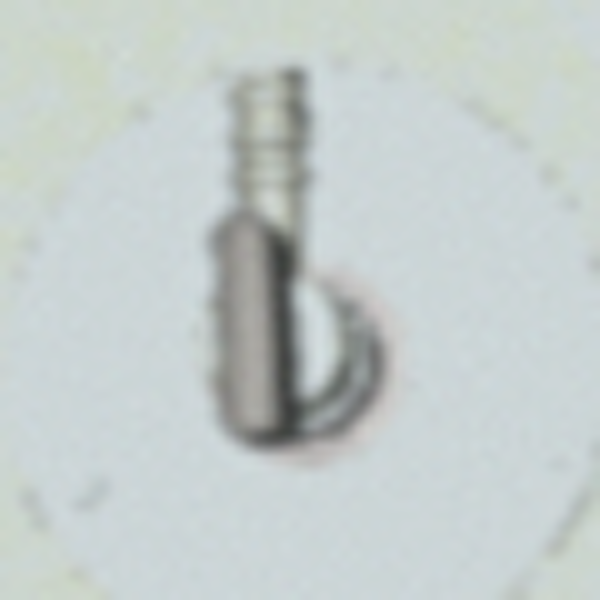

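View pics/t3.png

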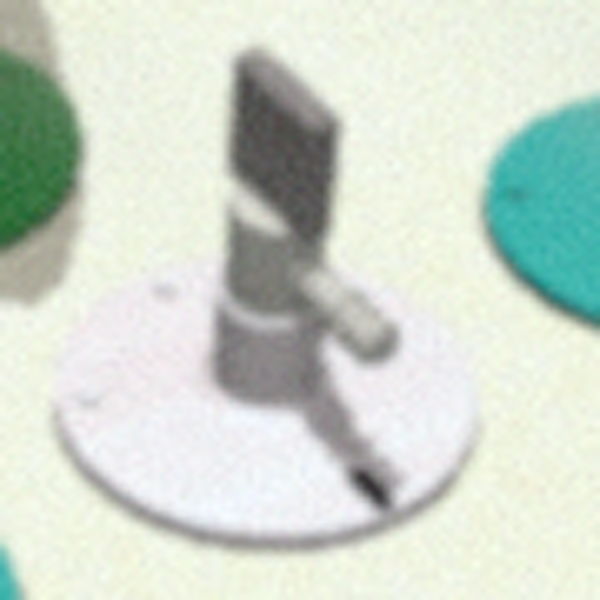

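```bash
python3 - <<'E'
from h import *
def Z(x,y):return 200+(x+.5)/10-.5,190+(y+.5)/10-.5
def an(a,b):d=b-a;return np.arctan2(d[1],d[0])
tip=onz("top",*Z(270,72),76);tb=onz("top",*Z(270,200),76)
print("tube",tip,tb,an(tb,tip))
k1=onz("top",*Z(246,215),134);k2=onz("top",*Z(258,435),134);print("keytop",k1,k2,(k1+k2)/2,an(k2,k1))
# disc at body z=88 visible right arc outer ~ (383,360),(345,285)?
# rib line in first picture, sub-pixel column centroid per row
t=cv2.imread("pics/top0.png").astype(int).sum(2)
for v in range(196,206):
    r=t[v,223:236];w=np.clip(np.median(r)-25-r,0,None);
    if w.sum()>60:print(v,(w*np.arange(223,236)).sum()/w.sum(),w.sum())
for f in("top0","top2"):
  for b in(3,5):
    lab=cv2.cvtColor(cv2.GaussianBlur(cv2.imread(f"pics/{f}.png"),(0,0),b/2),cv2.COLOR_BGR2LAB).astype(int)
    m=(lab[180:275,185:275,2]<=128).astype(np.uint8);m=cv2.morphologyEx(m,cv2.MORPH_OPEN,np.ones((7,7)))
    n,l,st,ce=cv2.connectedComponentsWithStats(m);k=l[62,50]
    c=max(cv2.findContours((l==k).astype(np.uint8),0,1)[0],key=cv2.contourArea);e=cv2.fitEllipse(cv2.convexHull(c))
    C=onz("top",e[0][0]+185,e[0][1]+180,8);print(f,b,e[1],C,"mark ang",an(C,np.array([605.9,169.6,0])))
E
```

```text
tube [604.81710063 167.28500284  76.        ] [576.56529739 166.33662926  76.        ] 0.03355600309810733
keytop [567.32319276 164.44156057 134.        ] [522.53715548 160.47334499 134.        ] [544.93017412 162.45745278 134.        ] 0.08837307589468674
197 228.53389830508473 354.0
198 228.56896551724137 522.0
199 228.5568862275449 501.0
200 228.65392781316348 471.0
201 228.796 500.0
202 228.83853211009173 545.0
203 228.87090163934425 488.0
204 228.9867256637168 226.0
top0 3 (60.530120849609375, 63.6025390625) [544.32927708 164.39166773   8.        ] mark ang 0.0843901466906614
top0 5 (60.86502456665039, 65.39315032958984) [544.33813724 164.69764999   8.        ] mark ang 0.07946521529100825
top2 3 (60.554161071777344, 65.66071319580078) [544.6304398 165.3574092   8.       ] mark ang 0.0691343204926452
top2 5 (60.36814498901367, 65.3249740600586) [544.59529151 163.71118444   8.        ] mark ang 0.09576430532490834
```

The key measures 0.088 rad in camera and robot, and the mark bearing comes out between 0.07 and 0.10, so they agree. Next is the wheel.

{"fn": "step_arm", "kwargs": {"steps": [[0.5,0.05,0.0,0],[0.5,0,-0.02,0],[0.5,0,0,0],[0.4,0,0,0],[0.25,0,0,0],[0.13,0,0,0],[0,0,0,0]]}}

```text
t: 13.18
eef_pos: [594.7, -253.6, 108.1]
tcp_rot: [-2.939, 1.571, 1.772]
ft_force: [0.7, 0.9, -1.1]
opening: 0.5
```

{"fn": "step_arm", "kwargs": {"steps": [[0,0,0,0],[0,0,0,0],[0,0,0,0],[0,0,0,0],[0,0,0,0],[0,0,0,0],[0,0,0,0],[0,0,0,0]], "jaw": 1}}

```text
t: 14.18
eef_pos: [594.7, -253.7, 108.3]
tcp_rot: [1.192, 1.571, -0.381]
ft_force: [-2.1, -1.6, 5.3]
opening: 0.205
```

```bash
python3 - <<'E'
from h import *
show()
s=grab("scene");cv2.imwrite("pics/t4.png",cv2.resize(s[180:310,80:210],(600,600),interpolation=2))
E
```

```text
t 14.18 p [ 594.7 -253.7  108.3] x [ 0. -0. -1.] y [ 1.    -0.002  0.   ] yawY -0.12 F [-2.1 -1.6  5.3] M [-0.13  0.41  0.03] open 0.205 j [-0.51  0.63  1.61  0.    0.9  -0.5 ]
```

View pics/t4.png

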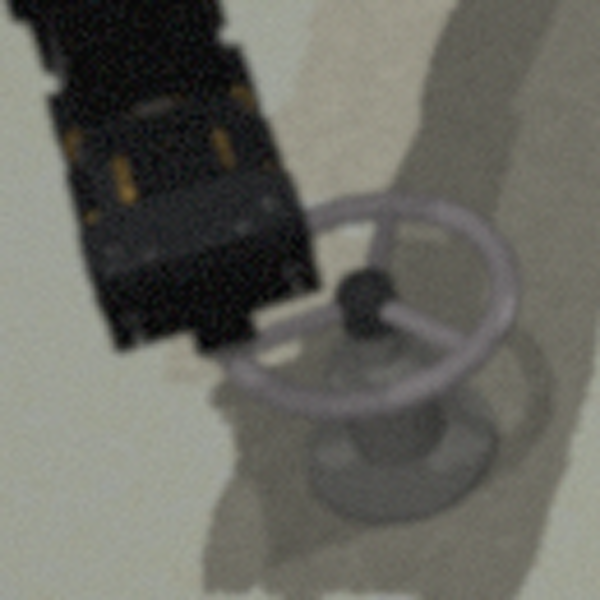

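```bash
cat >> h.py <<'E'
def rows(c,th0,dth,n,r=55.):
    p0,M,s=pose();out=[];a=np.radians(th0);prev=None
    prev=np.array([c[0]+r*np.cos(a),c[1]+r*np.sin(a)])
    for i in range(1,n+1):
        b=a+np.radians(dth)*i;q=np.array([c[0]+r*np.cos(b),c[1]+r*np.sin(b)])
        d=M.T@np.r_[q-prev,0]/50;out.append([0,round(d[1],3),round(d[2],3),0]);prev=q
    print(out)
E
python3 - <<'E'
from h import *
rows((592.2,-198.6),-87.4,-15,5)
E
```

```text
[[0, np.float64(-0.286), np.float64(-0.024), 0], [0, np.float64(-0.27), np.float64(-0.097), 0], [0, np.float64(-0.236), np.float64(-0.164), 0], [0, np.float64(-0.185), np.float64(-0.219), 0], [0, np.float64(-0.122), np.float64(-0.26), 0]]
```

{"fn": "step_arm", "kwargs": {"steps": [[0,-0.286,-0.024,0],[0,-0.27,-0.097,0],[0,0,0,0]]}}

```text
t: 14.6
eef_pos: [565.7, -248.1, 108.3]
tcp_rot: [-0.558, 1.57, -2.131]
ft_force: [-4.1, -5.3, 3.9]
opening: 0.206
```

{"fn": "step_arm", "kwargs": {"steps": [[0,-0.236,-0.164,0],[0,-0.185,-0.219,0],[0,-0.122,-0.26,0],[0,0,0,0]]}}

```text
t: 15.1
eef_pos: [537.5, -214.6, 108.2]
tcp_rot: [-1.794, 1.567, 2.917]
ft_force: [-12.6, -1.5, 10.8]
opening: 0.21
```

```bash
python3 - <<'E'
from h import *
show()
p,M,s=pose();c=np.array([592.2,-198.6]);d=p[:2]-c;print(np.hypot(*d),np.degrees(np.arctan2(d[1],d[0])))
E
```

```text
t 15.1 p [ 537.5 -214.6  108.2] x [-0.004  0.001 -1.   ] y [ 1.    -0.002 -0.004] yawY -0.09 F [-12.6  -1.5  10.8] M [-0.46  2.32  0.04] open 0.21 j [-0.49  0.55  1.78 -0.    0.81 -0.49]
57.042750157470394 -163.67874665779826
```

```bash
python3 - <<'E'
from h import *
rows((590.2,-198.9),-163.4,-6,34)
E
```

```text
[[0, np.float64(-0.027), np.float64(-0.112), 0], [0, np.float64(-0.015), np.float64(-0.114), 0], [0, np.float64(-0.003), np.float64(-0.115), 0], [0, np.float64(0.009), np.float64(-0.115), 0], [0, np.float64(0.021), np.float64(-0.113), 0], [0, np.float64(0.032), np.float64(-0.111), 0], [0, np.float64(0.044), np.float64(-0.107), 0], [0, np.float64(0.055), np.float64(-0.101), 0], [0, np.float64(0.065), np.float64(-0.095), 0], [0, np.float64(0.074), np.float64(-0.088), 0], [0, np.float64(0.083), np.float64(-0.08), 0], [0, np.float64(0.091), np.float64(-0.07), 0], [0, np.float64(0.098), np.float64(-0.06), 0], [0, np.float64(0.104), np.float64(-0.05), 0], [0, np.float64(0.108), np.float64(-0.039), 0], [0, np.float64(0.112), np.float64(-0.027), 0], [0, np.float64(0.114), np.float64(-0.015), 0], [0, np.float64(0.115), np.float64(-0.003), 0], [0, np.float64(0.115), np.float64(0.009), 0], [0, np.float64(0.113), np.float64(0.021), 0], [0, np.float64(0.111), np.float64(0.032), 0], [0, np.float64(0.107), np.float64(0.044), 0], [0, np.float64(0.101), np.float64(0.055), 0], [0, np.float64(0.095), np.float64(0.065), 0], [0, np.float64(0.088), np.float64(0.074), 0], [0, np.float64(0.08), np.float64(0.083), 0], [0, np.float64(0.07), np.float64(0.091), 0], [0, np.float64(0.06), np.float64(0.098), 0], [0, np.float64(0.05), np.float64(0.104), 0], [0, np.float64(0.039), np.float64(0.108), 0], [0, np.float64(0.027), np.float64(0.112), 0], [0, np.float64(0.015), np.float64(0.114), 0], [0, np.float64(0.003), np.float64(0.115), 0], [0, np.float64(-0.009), np.float64(0.115), 0]]
```

{"fn": "step_arm", "kwargs": {"steps": [[0,-0.043,0,0],[0,-0.027,-0.112,0]]}}

```text
t: 15.35
eef_pos: [536.1, -210.0, 108.3]
tcp_rot: [0.594, 1.57, -0.979]
ft_force: [-1.6, -3.0, 6.1]
opening: 0.201
```

{"fn": "step_arm", "kwargs": {"steps": [[0,-0.015,-0.114,0]]}}

```text
t: 15.48
eef_pos: [535.2, -204.0, 108.3]
tcp_rot: [-0.183, 1.57, -1.756]
ft_force: [-2.5, -1.8, 6.8]
opening: 0.207
```

{"fn": "step_arm", "kwargs": {"steps": [[0,-0.003,-0.115,0]]}}

```text
t: 15.6
eef_pos: [535.0, -198.1, 108.3]
tcp_rot: [-1.101, 1.57, -2.674]
ft_force: [-3.0, -1.9, 6.3]
opening: 0.209
```

{"fn": "step_arm", "kwargs": {"steps": [[0,0.009,-0.115,0],[0,0.021,-0.113,0]]}}

```text
t: 15.85
eef_pos: [536.4, -186.5, 108.3]
tcp_rot: [-1.707, 1.57, 3.004]
ft_force: [-3.3, -1.0, 6.8]
opening: 0.204
```

{"fn": "step_arm", "kwargs": {"steps": [[0,0.032,-0.111,0]]}}

```text
t: 15.98
eef_pos: [538.0, -180.9, 108.3]
tcp_rot: [-1.755, 1.57, 2.955]
ft_force: [-4.6, 0.1, 6.8]
opening: 0.207
```

{"fn": "step_arm", "kwargs": {"steps": [[0,0.044,-0.107,0]]}}

```text
t: 16.1
eef_pos: [540.2, -175.5, 108.3]
tcp_rot: [-1.834, 1.57, 2.876]
ft_force: [-2.9, -0.3, 8.9]
opening: 0.202
```

{"fn": "step_arm", "kwargs": {"steps": [[0,0.055,-0.101,0],[0,0.065,-0.095,0]]}}

```text
t: 16.35
eef_pos: [546.2, -165.6, 108.3]
tcp_rot: [-1.996, 1.57, 2.715]
ft_force: [-3.6, 0.5, 7.2]
opening: 0.206
```

{"fn": "step_arm", "kwargs": {"steps": [[0,0.074,-0.088,0]]}}

```text
t: 16.48
eef_pos: [550.0, -161.1, 108.3]
tcp_rot: [-2.043, 1.57, 2.667]
ft_force: [-3.6, 0.6, 7.6]
opening: 0.201
```

{"fn": "step_arm", "kwargs": {"steps": [[0,0.083,-0.08,0]]}}

```text
t: 16.6
eef_pos: [554.1, -157.1, 108.2]
tcp_rot: [-2.117, 1.57, 2.593]
ft_force: [-2.9, 1.1, 7.3]
opening: 0.208
```

{"fn": "step_arm", "kwargs": {"steps": [[0,0.091,-0.07,0],[0,0.098,-0.06,0]]}}

```text
t: 16.85
eef_pos: [563.7, -150.5, 108.3]
tcp_rot: [-2.27, 1.57, 2.44]
ft_force: [-2.9, 1.5, 7.1]
opening: 0.205
```

{"fn": "step_arm", "kwargs": {"steps": [[0,0.104,-0.05,0]]}}

```text
t: 16.98
eef_pos: [569.0, -148.0, 108.3]
tcp_rot: [-2.372, 1.57, 2.338]
ft_force: [-2.2, 1.1, 7.1]
opening: 0.208
```

{"fn": "step_arm", "kwargs": {"steps": [[0,0.108,-0.039,0]]}}

```text
t: 17.1
eef_pos: [574.4, -146.1, 108.3]
tcp_rot: [-2.445, 1.57, 2.265]
ft_force: [-3.0, 1.0, 7.5]
opening: 0.204
```

{"fn": "step_arm", "kwargs": {"steps": [[0,0.112,-0.027,0],[0,0.114,-0.015,0]]}}

```text
t: 17.35
eef_pos: [585.9, -144.1, 108.3]
tcp_rot: [-2.675, 1.57, 2.035]
ft_force: [-2.6, 0.8, 6.6]
opening: 0.209
```

{"fn": "step_arm", "kwargs": {"steps": [[0,0.115,-0.003,0]]}}

```text
t: 17.48
eef_pos: [591.7, -143.9, 108.3]
tcp_rot: [-2.844, 1.57, 1.866]
ft_force: [-2.7, 1.8, 7.3]
opening: 0.205
```

{"fn": "step_arm", "kwargs": {"steps": [[0,0.115,0.009,0]]}}

```text
t: 17.6
eef_pos: [597.5, -144.4, 108.3]
tcp_rot: [-2.93, 1.57, 1.781]
ft_force: [-1.6, 1.2, 6.4]
opening: 0.204
```

{"fn": "step_arm", "kwargs": {"steps": [[0,0.113,0.021,0],[0,0.111,0.032,0]]}}

```text
t: 17.85
eef_pos: [608.8, -147.2, 108.3]
tcp_rot: [3.069, 1.57, 1.496]
ft_force: [-2.3, 0.7, 5.7]
opening: 0.203
```

{"fn": "step_arm", "kwargs": {"steps": [[0,0.107,0.044,0]]}}

```text
t: 17.98
eef_pos: [614.1, -149.5, 108.3]
tcp_rot: [2.988, 1.57, 1.415]
ft_force: [-1.3, -0.2, 6.8]
opening: 0.208
```

{"fn": "step_arm", "kwargs": {"steps": [[0,0.101,0.055,0]]}}

```text
t: 18.1
eef_pos: [619.2, -152.3, 108.3]
tcp_rot: [2.968, 1.57, 1.395]
ft_force: [-2.0, 0.3, 6.1]
opening: 0.206
```

{"fn": "step_arm", "kwargs": {"steps": [[0,0.095,0.065,0],[0,0.088,0.074,0]]}}

```text
t: 18.35
eef_pos: [628.2, -159.3, 108.3]
tcp_rot: [-2.856, 1.57, 1.854]
ft_force: [-3.4, 0.3, 5.9]
opening: 0.203
```

{"fn": "step_arm", "kwargs": {"steps": [[0,0.08,0.083,0]]}}

```text
t: 18.48
eef_pos: [632.2, -163.6, 108.3]
tcp_rot: [-2.612, 1.57, 2.098]
ft_force: [-2.7, 0.2, 7.0]
opening: 0.203
```

{"fn": "step_arm", "kwargs": {"steps": [[0,0.07,0.091,0]]}}

```text
t: 18.6
eef_pos: [635.6, -168.1, 108.3]
tcp_rot: [-2.4, 1.57, 2.31]
ft_force: [-3.2, -0.1, 7.4]
opening: 0.206
```

{"fn": "step_arm", "kwargs": {"steps": [[0,0.06,0.098,0]]}}

```text
t: 18.73
eef_pos: [638.5, -173.1, 108.3]
tcp_rot: [-2.32, 1.57, 2.391]
ft_force: [-3.4, 0.1, 6.6]
opening: 0.205
```

{"fn": "step_arm", "kwargs": {"steps": [[0,0.05,0.104,0]]}}

```text
t: 18.85
eef_pos: [641.0, -178.2, 108.3]
tcp_rot: [-2.284, 1.57, 2.427]
ft_force: [-3.0, 0.2, 6.6]
opening: 0.209
```

{"fn": "step_arm", "kwargs": {"steps": [[0,0.039,0.108,0]]}}

```text
t: 18.98
eef_pos: [642.8, -183.6, 108.3]
tcp_rot: [-2.196, 1.57, 2.514]
ft_force: [-4.5, 1.5, 6.5]
opening: 0.207
```

{"fn": "step_arm", "kwargs": {"steps": [[0,0.027,0.112,0]]}}

```text
t: 19.1
eef_pos: [643.3, -186.1, 108.1]
tcp_rot: [-2.65, 1.564, 2.06]
ft_force: [-8.1, 33.9, 16.2]
opening: 0.208
```

{"fn": "step_arm", "kwargs": {"steps": [[0,0.015,0.114,0]]}}

```text
t: 19.23
eef_pos: [643.3, -188.4, 107.9]
tcp_rot: [-2.636, 1.558, 2.074]
ft_force: [-8.7, 48.3, 18.2]
opening: 0.205
```

{"fn": "step_arm", "kwargs": {"steps": [[0,0.003,0.115,0]]}}

```text
t: 19.35
eef_pos: [643.3, -192.8, 107.7]
tcp_rot: [-2.622, 1.557, 2.089]
ft_force: [-8.1, 45.5, 14.5]
opening: 0.204
```

Stop reached at about 260° of closing, with some slip in the pads. I'll unload, release, and regrip with the jaws along the tangent to confirm the stop exactly.

{"fn": "step_arm", "kwargs": {"steps": [[0,0,-0.08,0],[0,0,-0.06,0],[0,0,0,0]]}}

```text
t: 19.73
eef_pos: [643.3, -192.4, 107.8]
tcp_rot: [-1.979, 1.565, 2.732]
ft_force: [-10.1, 6.5, 8.9]
opening: 0.204
```

```bash
python3 - <<'E'
from h import *
show()
E
```

```text
t 19.73 p [ 643.3 -192.4  107.8] x [-0.005  0.002 -1.   ] y [ 1.    -0.001 -0.005] yawY -0.07 F [-10.1   6.5   8.9] M [0.73 1.97 0.08] open 0.204 j [-0.39  0.67  1.53  0.    0.94 -0.39]
```

{"fn": "step_arm", "kwargs": {"steps": [[0,0,0,0],[0,0,0,0],[0,0,0,0],[-0.4,0,0,0],[-0.8,0,0,0],[-0.8,0,0,0],[0,0,0,0.95],[0,0,0,0.95],[0,0,0,0.95],[0,0,0,0.95],[0,0,0,0.95],[0,0,0,0.95],[0,0,0,0.95],[0,0,0,0.95],[0,0,0,0.95],[0,0,0,0.89],[0,0,0,0]], "jaw": 0.5}}

```text
t: 21.85
eef_pos: [645.4, -194.1, 208.0]
tcp_rot: [-2.119, 1.571, 1.274]
ft_force: [-0.2, -0.4, -0.1]
opening: 0.503
```

```bash
python3 - <<'E'
from h import *
show()
t=grab("top");s=grab("scene");cv2.imwrite("pics/top3.png",t);cv2.imwrite("pics/scene3.png",s)
cv2.imwrite("pics/t5.png",np.hstack([cv2.resize(t[150:260,350:460],(400,400),interpolation=2),cv2.resize(s[190:310,90:210],(400,400),interpolation=2)]))
E
```

```text
t 21.85 p [ 645.4 -194.1  208. ] x [ 0.  0. -1.] y [ 0.249 -0.969 -0.   ] yawY -75.6 F [-0.2 -0.4 -0.1] M [-0.04  0.17 -0.08] open 0.503 j [-0.39  0.57  1.44  0.    1.14  0.93]
```

View pics/t5.png

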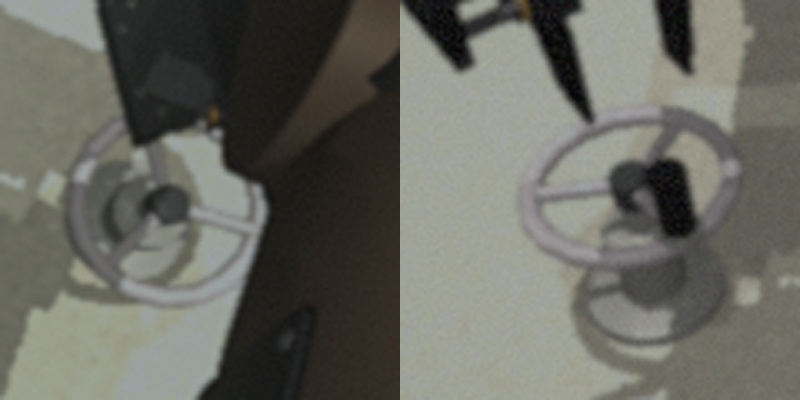

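```bash
python3 - <<'E'
from h import *
s=cv2.imread("pics/scene3.png").astype(int).sum(2)
y0,y1,x0,x1=234,264,164,182
k=(s[y0:y1,x0:x1]<110).astype(np.uint8);n,l,st,ce=cv2.connectedComponentsWithStats(k);print(st[1:],ce[1:])
i=1+np.argmax(st[1:,4]);u,v=ce[i]+[x0,y0];p=onz("scene",u,v,123);print(u,v,p,p-[590.2,-198.9,123])
to([643.5,-185.2,108])
E
```

```text
[[  0   5  14  22 208]] [[ 6.84134615 15.08653846]]
170.84134615384616 249.08653846153845 [ 641.02790004 -186.58849742  123.        ] [50.82790004 12.31150258  0.        ]
tool units [ 2.    -0.181 -0.008]
```

{"fn": "step_arm", "kwargs": {"steps": [[0.4,-0.17,-0.01,0],[0.5,0,0,0],[0.5,0,0,0],[0.4,0,0,0],[0.2,0,0,0],[0,0,0,0],[0,0,0,0]]}}

```text
t: 22.82
eef_pos: [644.1, -185.8, 109.0]
tcp_rot: [2.585, 1.57, -0.306]
ft_force: [0.1, -0.5, -0.2]
opening: 0.501
```

{"fn": "step_arm", "kwargs": {"steps": [[0,0,0,0],[0,0,0,0],[0,0,0,0],[0,0,0,0],[0,0,0,0],[0,0,0,0],[0,0,0,0]], "jaw": 1}}

```text
t: 23.7
eef_pos: [643.7, -185.5, 108.3]
tcp_rot: [-2.389, 1.571, 1.003]
ft_force: [-0.5, 3.5, 4.8]
opening: 0.209
```

```bash
python3 - <<'E'
from h import *
show()
E
```

```text
t 23.7 p [ 643.7 -185.5  108.3] x [ 0.  0. -1.] y [ 0.248 -0.969 -0.   ] yawY -75.65 F [-0.5  3.5  4.8] M [0.46 0.35 0.03] open 0.209 j [-0.38  0.66  1.54  0.    0.93  0.94]
```

{"fn": "step_arm", "kwargs": {"steps": [[0,0.04,0,0],[0,0,0,0],[0,0,0,0]]}}

```text
t: 24.08
eef_pos: [643.8, -185.7, 108.2]
tcp_rot: [-1.356, 1.568, 2.036]
ft_force: [-3.0, 12.8, 7.0]
opening: 0.203
```

```bash
python3 - <<'E'
from h import *
show()
E
```

```text
t 24.07 p [ 643.8 -185.7  108.2] x [-0.001  0.003 -1.   ] y [ 0.248 -0.969 -0.003] yawY -75.64 F [-3.  12.8  7. ] M [2.1  0.71 0.  ] open 0.203 j [-0.38  0.66  1.54  0.    0.94  0.94]
```

{"fn": "step_arm", "kwargs": {"steps": [[0,0.03,0,0],[0,0,0,0],[0,0,0,0]]}}

```text
t: 24.45
eef_pos: [643.8, -185.9, 108.2]
tcp_rot: [-1.309, 1.565, 2.083]
ft_force: [-3.4, 19.4, 9.5]
opening: 0.204
```

```bash
python3 - <<'E'
from h import *
show()
E
```

```text
t 24.45 p [ 643.8 -185.9  108.2] x [-0.003  0.005 -1.   ] y [ 0.248 -0.969 -0.005] yawY -75.63 F [-3.4 19.4  9.5] M [ 3.35  0.94 -0.06] open 0.204 j [-0.38  0.67  1.54  0.    0.94  0.94]
```

```bash
python3 - <<'E'
from h import *
p,M,s=pose()
a=np.radians(14.05)
o=[]
for i in range(24):
    b0=a+np.radians(15*i);b1=b0+np.radians(15)
    d=55.1*np.r_[np.cos(b1)-np.cos(b0),np.sin(b1)-np.sin(b0),0]
    Rz=R.from_matrix(M).as_matrix();y=np.array([.248,-.969,0]);z=np.cross([0,0,-1],y)
    o.append([0,float(round(d@y/50,3)),float(round(d@z/50,3)),0])
print(o[:12]);print(o[12:])
E
```

```text
[[0, -0.285, 0.036, 0], [0, -0.266, 0.109, 0], [0, -0.229, 0.174, 0], [0, -0.176, 0.227, 0], [0, -0.112, 0.265, 0], [0, -0.039, 0.285, 0], [0, 0.036, 0.285, 0], [0, 0.109, 0.266, 0], [0, 0.174, 0.229, 0], [0, 0.227, 0.176, 0], [0, 0.265, 0.112, 0], [0, 0.285, 0.039, 0]]
[[0, 0.285, -0.036, 0], [0, 0.266, -0.109, 0], [0, 0.229, -0.174, 0], [0, 0.176, -0.227, 0], [0, 0.112, -0.265, 0], [0, 0.039, -0.285, 0], [0, -0.036, -0.285, 0], [0, -0.109, -0.266, 0], [0, -0.174, -0.229, 0], [0, -0.227, -0.176, 0], [0, -0.265, -0.112, 0], [0, -0.285, -0.039, 0]]
```

{"fn": "step_arm", "kwargs": {"steps": [[0,-0.08,0,0],[0,0,0,0]]}}

```text
t: 24.7
eef_pos: [643.6, -185.1, 108.2]
tcp_rot: [2.462, 1.571, -0.429]
ft_force: [-2.1, 0.9, 3.7]
opening: 0.204
```

{"fn": "step_arm", "kwargs": {"steps": [[0,-0.285,0.036,0],[0,-0.266,0.109,0],[0,-0.229,0.174,0],[0,-0.176,0.227,0],[0,-0.112,0.265,0],[0,-0.039,0.285,0],[0,0,0,0]]}}

```text
t: 25.58
eef_pos: [576.0, -145.9, 108.3]
tcp_rot: [1.792, 1.569, -1.099]
ft_force: [1.2, -8.9, -0.6]
opening: 0.207
```

```bash
cat >> h.py <<'E'
def ang():
    show();p,M,s=pose();d=p[:2]-[590.2,-198.9];print("r",np.hypot(*d).round(2),"ang",np.degrees(np.arctan2(d[1],d[0])).round(2))
E
python3 -c "
from h import *
ang()"
```

```text
t 25.57 p [ 576.  -145.9  108.3] x [ 0.001 -0.002 -1.   ] y [ 0.248 -0.969  0.002] yawY -75.65 F [ 1.2 -8.9 -0.6] M [-1.72 -0.   -0.06] open 0.207 j [-0.36  0.57  1.74 -0.    0.82  0.96]
r 54.85 ang 105.04
```

{"fn": "step_arm", "kwargs": {"steps": [[0,0.058,0.291,0],[0,0.109,0.266,0],[0,0.174,0.229,0],[0,0.227,0.176,0],[0,0.265,0.112,0],[0,0.285,0.039,0],[0,0,0,0]]}}

```text
t: 26.45
eef_pos: [537.3, -214.1, 108.3]
tcp_rot: [2.807, 1.568, -0.085]
ft_force: [9.1, 0.8, 1.5]
opening: 0.203
```

```bash
python3 -c "
from h import *
ang()"
```

```text
t 26.45 p [ 537.3 -214.1  108.3] x [ 0.002 -0.    -1.   ] y [ 0.247 -0.969  0.001] yawY -75.73 F [9.1 0.8 1.5] M [-0.01 -1.32 -0.01] open 0.203 j [-0.49  0.55  1.79  0.    0.8   0.83]
r 55.03 ang -163.92
```

{"fn": "step_arm", "kwargs": {"steps": [[0,0.29,-0.06,0],[0,0.265,-0.109,0],[0,0.228,-0.173,0],[0,0.175,-0.226,0],[0,0.112,-0.264,0],[0,0.039,-0.284,0],[0,0,0,0]]}}

```text
t: 27.32
eef_pos: [604.5, -252.4, 108.2]
tcp_rot: [-1.349, 1.569, 2.043]
ft_force: [1.0, 4.0, 6.6]
opening: 0.206
```

```bash
python3 -c "
from h import *
ang()"
```

```text
t 27.32 p [ 604.5 -252.4  108.2] x [-0.001  0.001 -1.   ] y [ 0.248 -0.969 -0.002] yawY -75.64 F [1.  4.  6.6] M [ 0.55 -0.01 -0.05] open 0.206 j [-0.5   0.65  1.58  0.    0.91  0.82]
r 55.38 ang -75.06
```

{"fn": "step_arm", "kwargs": {"steps": [[0,-0.046,-0.288,0],[0,-0.109,-0.266,0],[0,-0.174,-0.228,0],[0,-0.226,-0.176,0],[0,-0.264,-0.112,0],[0,-0.284,-0.039,0],[0,0,0,0]]}}

```text
t: 28.2
eef_pos: [643.6, -185.0, 108.2]
tcp_rot: [-0.668, 1.569, 2.724]
ft_force: [-2.1, 1.6, 6.5]
opening: 0.209
```

```bash
python3 -c "
from h import *
ang()"
```

```text
t 28.2 p [ 643.6 -185.   108.2] x [-0.002  0.001 -1.   ] y [ 0.249 -0.969 -0.001] yawY -75.61 F [-2.1  1.6  6.5] M [ 0.17  0.5  -0.01] open 0.209 j [-0.38  0.66  1.54  0.    0.94  0.94]
r 55.21 ang 14.57
```

{"fn": "step_arm", "kwargs": {"steps": [[0,-0.282,0.036,0],[0,-0.263,0.108,0],[0,-0.226,0.172,0],[0,-0.174,0.225,0],[0,-0.111,0.262,0],[0,-0.039,0.282,0],[0,0.036,0.282,0],[0,0.108,0.263,0],[0,0.172,0.226,0],[0,0.225,0.174,0],[0,0.262,0.111,0],[0,0.282,0.039,0],[0,0,0,0]]}}

```text
t: 29.82
eef_pos: [537.4, -213.3, 108.2]
tcp_rot: [-0.414, 1.569, 2.978]
ft_force: [-5.3, -3.2, 9.1]
opening: 0.206
```

```bash
python3 -c "
from h import *
ang()"
```

```text
t 29.82 p [ 537.4 -213.3  108.2] x [-0.002  0.    -1.   ] y [ 0.247 -0.969 -0.001] yawY -75.7 F [-5.3 -3.2  9.1] M [-0.67  0.93 -0.05] open 0.206 j [-0.49  0.55  1.78 -0.    0.81  0.83]
r 54.75 ang -164.78
```

{"fn": "step_arm", "kwargs": {"steps": [[0,0.28,-0.03,0],[0,0.265,-0.109,0],[0,0.228,-0.173,0],[0,0.175,-0.226,0],[0,0.112,-0.264,0],[0,0.039,-0.284,0],[0,-0.036,-0.284,0],[0,-0.109,-0.265,0],[0,-0.173,-0.228,0],[0,-0.226,-0.175,0],[0,-0.264,-0.112,0],[0,0,0,0]]}}

```text
t: 31.32
eef_pos: [645.5, -198.7, 108.2]
tcp_rot: [-0.767, 1.569, 2.625]
ft_force: [-2.7, 2.0, 7.4]
opening: 0.205
```

```bash
python3 -c "
from h import *
ang();to([643.7,-185.4,108.2])"
```

```text
t 31.32 p [ 645.5 -198.7  108.2] x [-0.002  0.001 -1.   ] y [ 0.249 -0.969 -0.001] yawY -75.61 F [-2.7  2.   7.4] M [ 0.19  0.47 -0.02] open 0.205 j [-0.4   0.67  1.53  0.    0.95  0.92]
r 55.31 ang 0.16
tool units [ 0.001 -0.267 -0.031]
```

{"fn": "step_arm", "kwargs": {"steps": [[0,-0.14,-0.03,0],[0,-0.128,0,0],[0,0,0,0],[0,0,0,0]]}}

```text
t: 31.82
eef_pos: [643.9, -186.1, 108.2]
tcp_rot: [-1.049, 1.569, 2.343]
ft_force: [-1.3, 1.5, 6.5]
opening: 0.207
```

```bash
python3 -c "
from h import *
ang();to([643.7,-185.4,108.2])
t=grab('top');s=grab('scene')
cv2.imwrite('pics/s6.png',s);cv2.imwrite('pics/t6.png',t)"
```

```text
t 31.82 p [ 643.9 -186.1  108.2] x [-0.001  0.001 -1.   ] y [ 0.248 -0.969 -0.001] yawY -75.66 F [-1.3  1.5  6.5] M [0.26 0.22 0.01] open 0.207 j [-0.38  0.66  1.54  0.    0.94  0.94]
r 55.19 ang 13.39
tool units [ 0.    -0.015  0.   ]
```

View pics/s6.png

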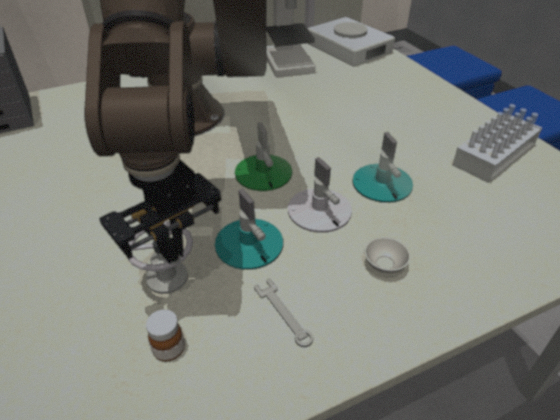

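View pics/t6.png

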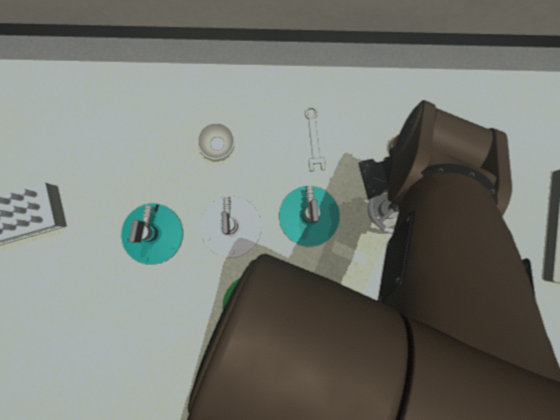

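{"fn": "step_arm", "kwargs": {"steps": [[0,-0.015,0,0],[0,0,0,0],[0,0,0,0]]}}

```text
t: 32.3
eef_pos: [643.9, -185.9, 108.2]
tcp_rot: [-0.722, 1.57, 2.669]
ft_force: [1.4, -0.9, 5.9]
opening: 0.206
```

```bash
python3 -c "
from h import *
ang();to([643.7,-185.4,108.2])"
```

```text
t 32.3 p [ 643.9 -185.9  108.2] x [-0.  0. -1.] y [ 0.248 -0.969 -0.   ] yawY -75.66 F [ 1.4 -0.9  5.9] M [-0.16  0.08  0.04] open 0.206 j [-0.38  0.66  1.54  0.    0.94  0.94]
r 55.2 ang 13.58
tool units [ 0.001 -0.011  0.   ]
```

{"fn": "step_arm", "kwargs": {"steps": [[0,-0.011,0,0],[0,0,0,0],[0,0,0,0]]}}

```text
t: 32.67
eef_pos: [643.7, -185.5, 108.2]
tcp_rot: [-0.385, 1.57, 3.006]
ft_force: [0.6, -1.7, 6.3]
opening: 0.203
```

```bash
python3 -c "
from h import *
ang()
print(job_done())"
```

```text
t 32.67 p [ 643.7 -185.5  108.2] x [-0.  0. -1.] y [ 0.248 -0.969 -0.   ] yawY -75.66 F [ 0.6 -1.7  6.3] M [-0.36  0.09 -0.03] open 0.203 j [-0.38  0.66  1.54 -0.    0.94  0.94]
r 55.18 ang 14.04
the job is handed in; nothing more can be done
None
```

I turned the nozzle to its index mark. I then closed the wheel to its stop, backed it off two full turns, and handed the job in at 32.7 s still gripping the crank handle.

- **Nozzle:** the key ended at 0.088 rad by both the robot and the top camera. The mark's bearing measured 0.07–0.10 rad, depending on how the flange centre was fitted. The nozzle tube edges alone read lower, 0.03 rad from the top view; I took that as a coarse reading and trusted the key.
- **Wheel stop:** it closed through about 260°. On first hitting the stop, the handle slipped about 7 mm in the pads, with a force peak near 48 N (wrist limit 120 N). I let go, regripped with the jaws along the tangent, and confirmed the stop as rigid: about 20 N of push moved it only about 0.4 mm.
- **Back-off:** after two turns, the gripper came back to (643.7, −185.5) mm. The unloaded stop position was about (643.7, −185.4) mm, so the error is roughly 0.1–0.3 mm, or under 0.01 rad. The last reading showed 0.203 opening (about the 20 mm handle) and about 2 N sideways force.
- **Bystanders:** I didn't go near the jar, wrench or dish. The last pictures show the wrench and dish in place from both cameras; the jar shows only in the scene view, also in place.

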